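# Relay test set: swing the flap, then hold the sprung shutter half open

### The job

Give the relay test set its mechanical check: swing the blue front flap all the way down to its stop and push it back up fully shut, then take the orange grip and slide the sprung terminal shutter to half travel, where the green sockets are bare and the red ones still covered. Never open the shutter far past half, and finish holding it there with the gripper on the grip, not letting go. Leave everything else on the bench and the case where it is.

Things in the scene. Friction and masses are not known exactly. Their poses are not given: they have to be found in the camera images.
- case: aluminium relay test-set case, fixed, 240 mm (its x) by 400 mm (its y) by 150 mm high; origin at the centre of its underside; its front, with the flap, faces its -x, towards the robot; its flat top deck is 150 mm up
- flap (a joint): hinge of the blue front flap, rad: 0 is shut (upright against the case front), grows as the flap swings down towards the robot, 1.15 is fully down on its stop. A stiff hinge: it stays where it is left; moving it takes up to about 5 N at the bar. It may start a little ajar. The panel is 290 mm wide, 100 mm high, 8 mm thick
- flap_hinge (a point): middle of the flap's hinge line, at the flap's lower edge, 50 mm above the bench, 5 mm in front of the case front; the axis runs along the case's y
- flap_bar (a point): middle of the flap's black grip bar: round, 12 mm thick, 120 mm long along the case's y, 140 mm from the hinge line and 40 mm beyond the panel's free edge, carried by 8 mm posts 56 mm either side of the middle; when shut it stands straight over the hinge, 40 mm above the deck, free for a finger in front and behind
- unit: black terminal unit fixed on the case deck, 90 mm (its x) by 160 mm (its y); origin at the centre of its underside on the deck; steel rails at its long sides, 26 mm above the deck, carry yellow half-travel marks at its y = 0. Sockets under the shutter: green row at y = -45 mm, red row at y = -12 mm
- shutter (a joint): travel of the sprung aluminium shutter plate, m: 0 shut (spring home), 0.06 fully open; it slides along the unit's +y. The spring force starts at 3 N and rises 1.5 N per 10 mm (7.5 N at half travel, 0.03), and it springs shut when let go. Half travel bares the green row and keeps the red row covered; a thin black line across the plate at the grip then meets the yellow marks
- grip: orange upright grip tab on the shutter plate, 32 mm along the unit's x, 12 mm thick along the unit's y, 38 mm high; origin at the centre of its foot, 21 mm above the deck; with the shutter shut it is at unit y = -30 mm, and it moves with the shutter; nothing stands within 30 mm of it above the 26 mm high rails
- plug: red turned test plug, 28 mm across, 45 mm high, standing loose on the case deck behind the terminal unit; origin at the centre of its underside; leave it alone
- relay: cream plug-in relay block, 30 x 45 x 35 mm, loose on the case deck behind the terminal unit; origin at the centre of its underside; leave it alone
- tape: green tape roll lying flat, 100 mm across, 24 mm high; origin at the centre of its underside; leave it alone
- pens: brown pen pot, 80 mm across and 90 mm high, pens reach 141 mm; origin at the centre of its underside; leave it alone
- meter: yellow multimeter lying flat, 160 x 80 x 36 mm; origin at the centre of its underside; leave it alone
- mug: white mug, 76 mm across, 90 mm high; origin at the centre of its underside; leave it alone
- driver: screwdriver lying on the bench; origin at the centre of its underside; leave it alone

How it is judged:
By the outcome, as a careful person would: the job done as asked, in the order asked, and still so for the second after the job is handed in, while the arm keeps its last pose, push and grip.
It also fails if it takes over 54 s, if anything falls off the work surface, if the arm or the gripper's body presses on something with over 40 N, if the wrist force passes 120 N, or if a joint passes its speed limit or range.

### The arm

A 6-joint arm with a two-finger parallel gripper is mounted at the origin on the work surface. World frame = base frame: x ahead of the robot, y to its left, z up, the work surface at z = 0. Lengths are in m, angles in rad, forces in N, time in s.
With the tool pointing down it reaches from about 0.325 to 0.875 m from the base axis. Payload 4.4 kg.
Tool frame: the origin (TCP) lies between the finger pads; the fingertips stand 19 mm ahead of it and the grasp point (between the pads) is the TCP (nose_length is the z of the fingertips in the tool frame, in m); z points along the fingers, y is the direction in which the jaws open and shut (so a half turn about z gives the same grasp; the last joint's range is limited). The gripper opens to 85 mm and grips with 20 to 120 N. Pads are 22 mm wide; open, the fingers measure 114 mm over their backs; the gripper's body (76 mm by 85 mm) begins 54 mm behind the grasp point. The pads swing forward as they close: fully open they stand 13 mm farther back than shut.
Start: joints at [-1.26, 0.207, 1.542, -0, 1.393, -0.15], TCP at [0.256, -0.515, 0.25] pointing down, gripper open.
Joint ranges: [-2.73, 2.73], [-0.86, 2.22], [0.23, 2.46], [-1.11, 4.25], [0.08, 2.63], [-2.82, 2.82]. Speed limits (rad/s): [2.79, 2.79, 3.14, 3.14, 3.14, 3.14].

### API

Orientations are given as a rotation vector (axis times angle).
In Python, from station import state, get_image, camera_info, close_job, nose_length gives the robot as it stands.
- The arm moves only by the shell command python3 -m creep 'ROWS' [OPENING] [FORCE]. ROWS is a JSON object of lists of equal length, an entry for each row: "slide": the shift along the tool's x, y, z in mm, a list of three; "spin": the turn about the tool's z in degrees. In form: {"slide": [[tx, ty, tz], ...], "spin": [spin, ...]}. A call has 1 to 20 rows; each row shifts and turns the pose as measured when the row begins, along the tool's axes as they then stand; what a row does not reach is not made up. A row lasts 1/8 s, in which the tool goes at most 62.5 mm and 10.7 degrees, less where a joint would pass 70% of its speed; a pose out of reach is approached as far as the arm can. A call with a gripper value outside its range is refused whole. OPENING is the finger opening in mm, from 0 to 85.4, set as the call begins (- or left out, the last holds). The fingers move at their own pace and stop on an object; FORCE is the grip in N (left out, the last holds). Time passes only in rows, so rows that do not move let the fingers close. It gives the time, the measured TCP pose, the force and the opening at its end, in the units of the state.
- state(): the state, without advancing time (a new reading comes with each control period).
- get_image(name): name is "scene" or "side" or "wrist"; returns the picture (420x560x3 uint8, red, green, blue); there is no depth.
- camera_info(name): a dict with "fx", "fy", "cx", "cy" (pixels), "dist_coeffs" ([k1, k2, p1, p2, k3] as OpenCV has them; the pictures are not rectified), "rvec" (rotation vector, rad) and "tvec" (3), from world to camera coordinates, as OpenCV has them. Camera axes: x right, y down, z forward; pixel columns grow to the right and rows downward; lengths in m; the calibration is good to about 2 mm. A picture is of the moment at which its call begins: read the wrist's pose just before it. camera_info takes no time and is no camera call; for the wrist camera it gives the pose at the moment of the call.
- close_job(): hands the job in, once; it reports no verdict.
The state is a dict: "time_s": time; "joint_positions": joint angles; "qvel": joint speeds; "joint_torque": joint torques, N m; "eef_pos": TCP position; "orientation": TCP orientation; "ft_force": force on the tool from outside, world axes, zero at the start; "torque": the same for the moment, N m; "finger_gap": finger opening in m.
Only numpy, scipy, OpenCV 4.12 (cv2) and the standard library are available. Lean on these libraries where they do the work, as an engineer would, in place of code of your own. Each camera call takes 0.05 s, during which the arm holds its last target.

## Working session

There is one attempt and no reset: what is moved stays moved. The work goes in short steps, Python scripts to look and compute and a shell command to move; the robot and the scene stay as the last step left them, time stands still between calls to the robot, and variables do not carry over. Pictures are saved under pics/ and viewed, and the job is handed in when it is done.

```bash
mkdir -p pics; ls; python3 - <<'E'
from station import *
import cv2
for n in ("scene","side"):
    cv2.imwrite(f"pics/{n}0.png",cv2.cvtColor(get_image(n),cv2.COLOR_RGB2BGR))
    print(n,camera_info(n))
print(state(),nose_length)
E
```

```text
pics
scene {'fx': 510.7897444848884, 'fy': 510.7897444848884, 'cx': 277.69301737637596, 'cy': 205.30581791352282, 'dist_coeffs': array([-0.0216052,  0.       ,  0.       ,  0.       ,  0.       ]), 'rvec': array([ 0.85875179,  2.48986933, -1.10857445]), 'tvec': array([ 0.45843936, -0.12630068,  1.81053369])}
side {'fx': 483.02751930934164, 'fy': 483.02751930934164, 'cx': 283.64982073419804, 'cy': 212.2693451354862, 'dist_coeffs': array([-0.07659217,  0.        ,  0.        ,  0.        ,  0.        ]), 'rvec': array([ 0.90240663, -2.47417846,  1.10365283]), 'tvec': array([0.43533648, 0.35874148, 1.35120959])}
{'time_s': 0.1, 'joint_positions': array([-1.25950958e+00,  2.07377037e-01,  1.54286830e+00, -2.98588518e-05,
        1.39350504e+00, -1.50532383e-01]), 'qvel': array([ 5.37118388e-04,  4.78870093e-04, -2.24686817e-03,  9.93318502e-05,
        9.78259395e-04,  4.24236758e-05]), 'joint_torque': array([-2.76822311e-04, -3.84089327e+01, -2.92549199e+01, -6.69673750e-05,
        4.83656331e-03,  1.90197869e-05]), 'eef_pos': array([ 0.25596383, -0.5141343 ,  0.24919072]), 'orientation': array([-3.05611719e+00, -7.18510855e-01,  3.17924529e-04]), 'ft_force': array([ 0.34932708, -0.32322714, -0.12718101]), 'torque': array([ 0.03627923,  0.00065402, -0.06787509]), 'finger_gap': 0.08536200654493997} 0.019
```

View pics/scene0.png

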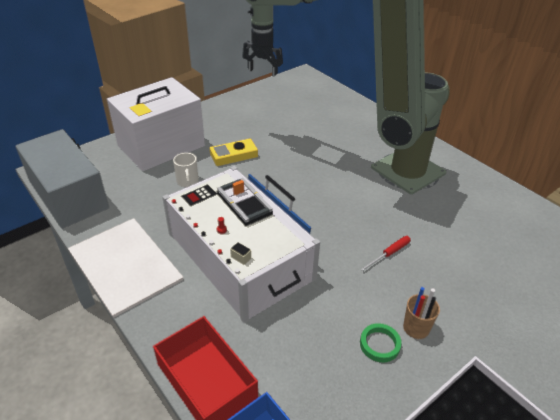

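View pics/side0.png

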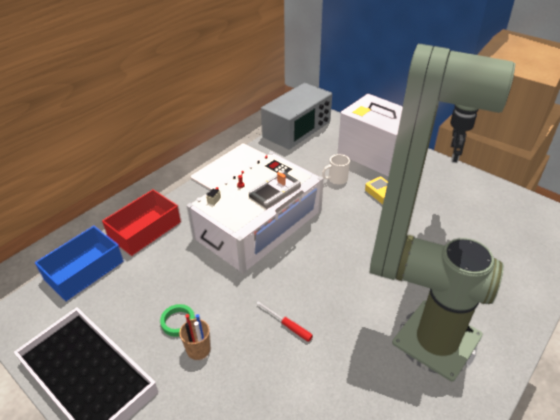

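The case is at about (240,235) in scene and (255,205) in side, with the flap slightly ajar. I'll zoom in to pick the deck corners.

```bash
python3 - <<'E'
import cv2
a=cv2.imread("pics/scene0.png")[155:315,150:340]
cv2.imwrite("pics/scene0z.png",cv2.resize(a,None,fx=3.75,fy=3.75,interpolation=cv2.INTER_CUBIC)[:600,:800])
a=cv2.imread("pics/side0.png")[135:275,180:350]
cv2.imwrite("pics/side0z.png",cv2.resize(a,None,fx=4,fy=4,interpolation=cv2.INTER_CUBIC))
E
```

```text
(no output)
```

View pics/scene0z.png

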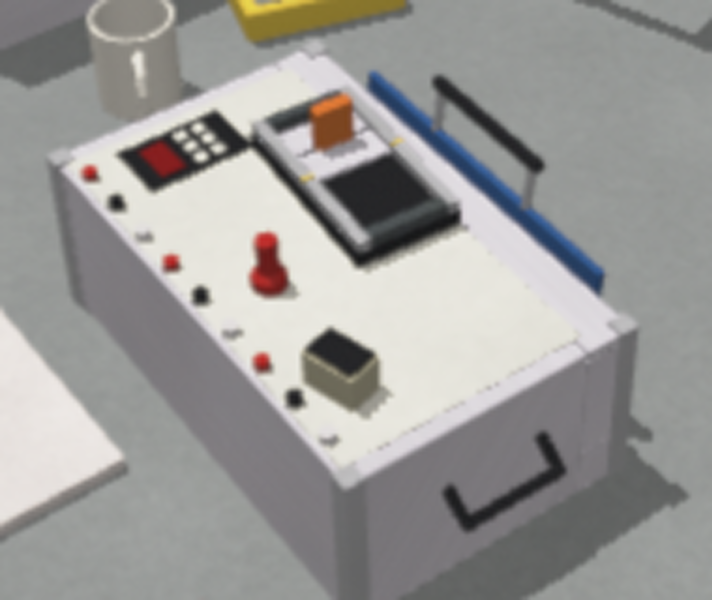

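View pics/side0z.png

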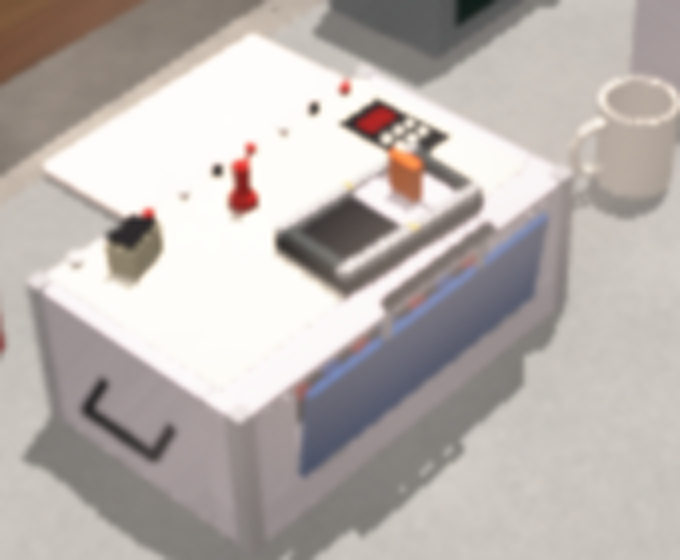

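```bash
cat > h.py <<'E'
import numpy as np,cv2
from station import *
def cam(n,ci=None):
    c=ci or camera_info(n); K=np.array([[c['fx'],0,c['cx']],[0,c['fy'],c['cy']],[0,0,1.]])
    R=cv2.Rodrigues(np.array(c['rvec']))[0]; t=np.array(c['tvec']).reshape(3); return K,np.array(c['dist_coeffs']),R,t
def ray(n,uv,ci=None):
    K,d,R,t=cam(n,ci); p=cv2.undistortPoints(np.array([[uv]],float),K,d)[0,0]
    return -R.T@t, R.T@np.array([p[0],p[1],1.])
def plane(n,uv,z,ci=None):
    o,d=ray(n,uv,ci); return o+d*(z-o[2])/d[2]
def tri(a,b):
    (o1,d1),(o2,d2)=a,b
    s=np.linalg.lstsq(np.c_[d1,-d2],o2-o1,rcond=None)[0]
    p,q=o1+s[0]*d1,o2+s[1]*d2; return (p+q)/2,np.linalg.norm(p-q)
def proj(n,P,ci=None):
    K,d,R,t=cam(n,ci); return cv2.projectPoints(np.array(P,float).reshape(-1,3),cv2.Rodrigues(R)[0],t,K,d)[0].reshape(-1,2)
def snap(n,f,box=None,s=1):
    ci=camera_info(n); im=cv2.cvtColor(get_image(n),cv2.COLOR_RGB2BGR); cv2.imwrite("pics/"+f+"_raw.png",im)
    if box: im=im[box[1]:box[3],box[0]:box[2]]
    cv2.imwrite("pics/"+f+".png",cv2.resize(im,None,fx=s,fy=s,interpolation=cv2.INTER_CUBIC)); return ci
E
python3 - <<'E'
from h import *
np.set_printoptions(precision=4,suppress=True)
sc=lambda u,v:(150+u/3.75-.4,155+v/3.75-.4); sd=lambda u,v:(180+u/4-.4,135+v/4-.4)
S={'ff':(310,47),'fn':(632,325),'bn':(347,483),'bf':(58,157)}
D={'ff':(570,178),'fn':(240,412),'bn':(37,285),'bf':(360,70)}
for k in S: print(k,plane('scene',sc(*S[k]),.15),plane('side',sd(*D[k]),.15),tri(ray('scene',sc(*S[k])),ray('side',sd(*D[k]))))
for k,a,b in (('mark back',(307,178),(347,185)),('mark front',(397,141),(413,226))):
    print(k,plane('scene',sc(*a),.176),plane('side',sd(*b),.176))
for k,a,b in (('bar far',(440,82),(492,228)),('bar near',(540,165),(388,303))): print(k,tri(ray('scene',sc(*a)),ray('side',sd(*b))))
E
```

```text
ff [ 0.5899 -0.2214  0.15  ] [ 0.5816 -0.2193  0.15  ] (array([ 0.5862, -0.2266,  0.1443]), np.float64(0.0015834380150632676))
fn [0.5927 0.1746 0.15  ] [0.6004 0.1674 0.15  ] (array([0.5952, 0.1746, 0.1552]), np.float64(0.005945285762102803))
bn [0.8309 0.1684 0.15  ] [0.8278 0.1684 0.15  ] (array([0.8299, 0.1669, 0.1478]), np.float64(9.170521071293084e-07))
bf [ 0.8199 -0.2245  0.15  ] [ 0.8273 -0.2252  0.15  ] (array([ 0.8221, -0.2194,  0.155 ]), np.float64(0.0006545867324114566))
mark back [ 0.6996 -0.0647  0.176 ] [ 0.6994 -0.0651  0.176 ]
mark front [ 0.6224 -0.0583  0.176 ] [ 0.6223 -0.0592  0.176 ]
bar far (array([ 0.562 , -0.0851,  0.1878]), np.float64(0.002629351088645073))
bar near (array([0.5651, 0.0385, 0.1901]), np.float64(0.0023315962600013868))
```

```bash
python3 -m creep '{"slide":[[20,-12,-20],[41,-25,-20],[41,-25,-20],[41,-25,-10],[41,-25,0],[41,-25,0],[41,-25,0],[41,-25,0],[41,-25,0],[41,-25,0],[41,-25,0],[41,-25,0],[20,-12,0]],"spin":[0,0,0,0,0,0,0,0,0,0,0,0,0]}' 
python3 -m creep '{"slide":[[0,0,0],[0,0,0],[0,0,0],[0,0,0],[0,0,0],[0,0,0],[0,0,0],[0,0,0]],"spin":[-10,-10,-10,-10,-10,-10,-2,0]}' 
python3 - <<'E'
from h import *
s=state();print(s['eef_pos'],s['orientation'],s['time_s'])
ci=snap('wrist','w1');print(ci)
E
```

```text
time_s: 1.72
eef_pos: [0.5693, -0.0124, 0.3169]
orientation: [-3.049, -0.708, 0.007]
ft_force: [0.0, -0.7, -0.7]
finger_gap: 0.0857
time_s: 2.72
eef_pos: [0.5673, -0.0087, 0.3104]
orientation: [-2.196, -2.216, 0.007]
ft_force: [0.1, -1.1, 0.7]
finger_gap: 0.0856
[ 0.56728269 -0.00872987  0.31038181] [-2.19579362 -2.21574007  0.00703727] 2.725
{'fx': 354.72979588020667, 'fy': 354.72979588020667, 'cx': 276.7328221478476, 'cy': 202.95221495073037, 'dist_coeffs': array([0.00503272, 0.        , 0.        , 0.        , 0.        ]), 'rvec': array([-2.88443391, -0.01555604,  0.02545352]), 'tvec': array([-0.56055324, -0.06352086,  0.44451452])}
```

View pics/w1.png

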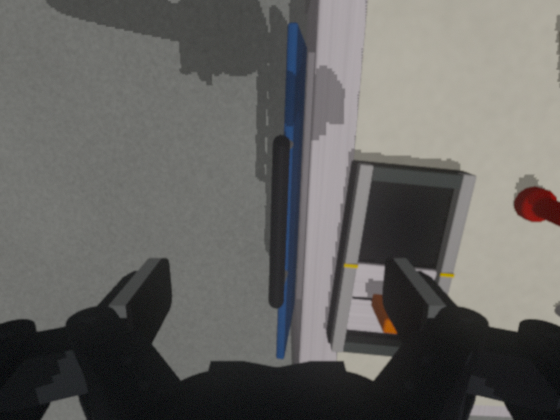

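The bar spans (281,137) to (276,305), the yellow marks are at (350,266) and (447,275), and the orange grip is at about (385,315).

```bash
python3 - <<'E'
from h import *
np.set_printoptions(precision=4,suppress=True)
im=cv2.imread("pics/w1_raw.png")
h=cv2.cvtColor(im,cv2.COLOR_BGR2HSV)
def cen(m):
    n,l,st,c=cv2.connectedComponentsWithStats(m.astype(np.uint8)); return [(c[i],st[i]) for i in range(1,n) if st[i,4]>15]
for c,st in cen((h[...,0]>20)&(h[...,0]<32)&(h[...,1]>150)&(h[...,2]>120)): print('mark',c,st,plane('wrist',c,.176))
for c,st in cen((h[...,0]>5)&(h[...,0]<16)&(h[...,1]>150)&(h[...,2]>90)): print('orange',c,st)
for p in ((281,137),(276,305)): print('bar',plane('wrist',p,.188))
for p in ((353,163),(474,176),(334,350)): print('unit rail ends',plane('wrist',p,.176))
for p in ((293,24),(281,357)): print('panel edge',plane('wrist',p,.149))
E
```

```text
mark [350.     265.3846] [344 264  13   4  39] [ 0.6223 -0.0621  0.176 ]
mark [446.325 274.55 ] [440 273  14   4  40] [ 0.6985 -0.0686  0.176 ]
orange [388.451  326.2157] [383 317  14  17 153]
bar [0.5668 0.0381 0.188 ]
bar [ 0.5643 -0.0911  0.188 ]
unit rail ends [0.6196 0.019  0.176 ]
unit rail ends [0.7084 0.0104 0.176 ]
unit rail ends [ 0.6135 -0.1397  0.176 ]
panel edge [0.5744 0.1173 0.149 ]
panel edge [ 0.5688 -0.1689  0.149 ]
```

```bash
python3 -m creep '{"slide":[[-8,-1,10],[-8,0,15],[0,0,20],[0,0,20],[0,0,20],[0,0,15],[0,0,10],[0,0,0]],"spin":[1.5,0,0,0,0,0,0,0]}' 50 40
python3 - <<'E'
from h import *
s=state();print(s['eef_pos'],s['orientation'],s['time_s'])
ci=snap('wrist','w2')
snap('side','s2',(180,100,350,260),3)
E
```

```text
time_s: 3.78
eef_pos: [0.5608, -0.0271, 0.1895]
orientation: [-2.229, -2.175, 0.015]
ft_force: [-0.4, 0.4, 0.3]
finger_gap: 0.0502
[ 0.56084562 -0.02712838  0.18953053] [-2.22853795 -2.17529252  0.01506463] 3.775
```

View pics/w2.png

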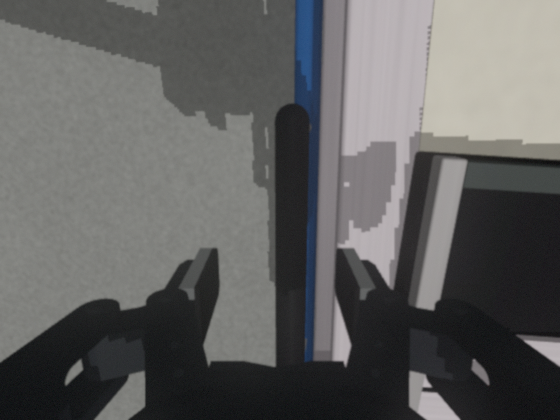

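View pics/s2.png

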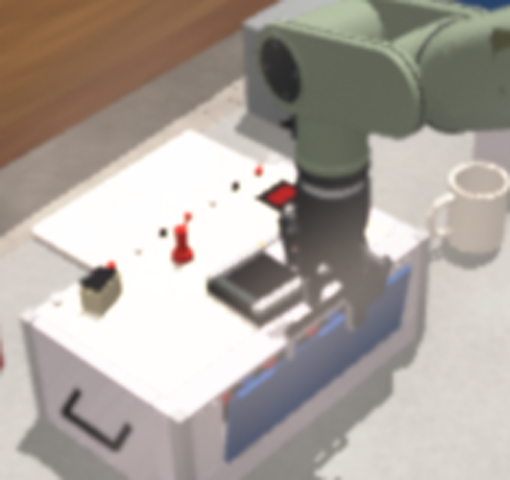

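```bash
python3 -m creep '{"slide":[[0,4.5,0],[0,0,0]],"spin":[0,0]}' 
python3 -m creep '{"slide":[[0,0,0],[0,0,0],[0,0,0],[0,0,0],[0,0,0]],"spin":[0,0,0,0,0]}' 0 30
python3 - <<'E'
from h import *
s=state();p=s['eef_pos'];print(p,s['ft_force'],s['finger_gap'])
H=np.array([.586,.05]);r=p[[0,2]]-H;print(np.hypot(*r),np.arctan2(-r[0],r[1]))
E
```

```text
time_s: 4.12
eef_pos: [0.568, -0.0275, 0.1928]
orientation: [-2.232, -2.18, 0.009]
ft_force: [1.0, 0.1, -0.1]
finger_gap: 0.0496
time_s: 4.75
eef_pos: [0.5682, -0.0275, 0.1938]
orientation: [-2.233, -2.181, 0.009]
ft_force: [-0.1, -0.3, 0.1]
finger_gap: 0.0108
[ 0.56823053 -0.02752906  0.19378331] [-0.13643243 -0.28971676  0.14964389] 0.010763334746698385
0.14487716642709023 0.12296156033876658
```

```bash
python3 -m creep '{"slide":[[0,-7,1],[0,-7,1.5],[0,-7,2],[0,-6.5,2],[0,-6.5,2.5],[0,-6.5,2.5],[0,-6,3],[0,-6,3.5],[0,0,0]],"spin":[0,0,0,0,0,0,0,0,0]}' 
python3 - <<'E'
from h import *
s=state();p=s['eef_pos'];print(p,s['ft_force'],s['finger_gap'])
H=np.array([.586,.05]);r=p[[0,2]]-H;print(np.hypot(*r),np.arctan2(-r[0],r[1]))
ci=snap('wrist','w3')
snap('scene','c3',(150,155,340,315),3)
E
```

```text
time_s: 5.88
eef_pos: [0.5161, -0.0264, 0.1778]
orientation: [-2.24, -2.187, -0.004]
ft_force: [0.5, -0.6, 1.4]
finger_gap: 0.0106
[ 0.51608948 -0.02639103  0.17778515] [ 0.5287362  -0.62784752  1.41307232] 0.01060333403979879
0.14565893418258366 0.5006095876654255
```

View pics/w3.png

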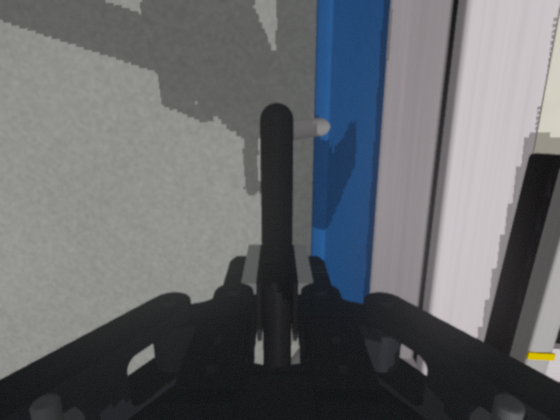

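View pics/c3.png

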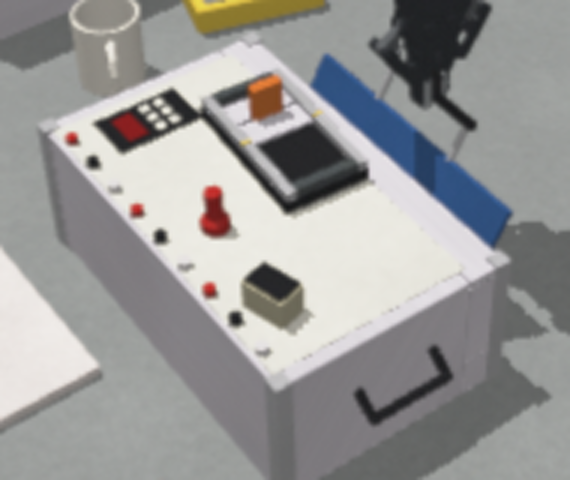

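The bar is held in the jaws and the flap is following. I'll continue down to the stop.

```bash
python3 -m creep '{"slide":[[0,-6,3.5],[0,-6,4],[0,-6,4],[0,-5.5,4.5],[0,-5.5,4.5],[0,-5,5],[0,-5,5],[0,-4.5,5.5],[0,-4.5,5.5],[0,-4,6],[0,0,0]],"spin":[0,0,0,0,0,0,0,0,0,0,0]}' 
python3 - <<'E'
from h import *
s=state();p=s['eef_pos'];print(p,s['ft_force'],s['finger_gap'])
H=np.array([.586,.05]);r=p[[0,2]]-H;print(np.hypot(*r),np.arctan2(-r[0],r[1]))
E
```

```text
time_s: 7.35
eef_pos: [0.463, -0.0252, 0.1275]
orientation: [-2.244, -2.19, -0.01]
ft_force: [4.9, -0.8, -2.8]
finger_gap: 0.0103
[ 0.46298731 -0.02519959  0.12752282] [ 4.87148032 -0.81405014 -2.8042158 ] 0.010288785340250706
0.1454025795834411 1.0084651048602933
```

```bash
python3 -m creep '{"slide":[[0,-3.5,6],[0,-3.5,6],[0,-2,6],[0,-2,6],[0,0,0]],"spin":[0,0,0,0,0]}' 
python3 - <<'E'
from h import *
s=state();p=s['eef_pos'];print(p,s['ft_force'],s['finger_gap'])
H=np.array([.586,.05]);r=p[[0,2]]-H;print(np.hypot(*r),np.arctan2(-r[0],r[1]))
snap('wrist','w4')
snap('scene','c4',(150,155,340,315),3)
E
```

```text
time_s: 7.98
eef_pos: [0.4565, -0.0253, 0.1136]
orientation: [2.246, 2.195, 0.018]
ft_force: [5.4, -0.9, -7.5]
finger_gap: 0.0107
[ 0.45649821 -0.02531     0.11357447] [ 5.36058817 -0.93425913 -7.51768849] 0.010694405660149637
0.14426512711471637 1.1144424527632861
```

View pics/w4.png

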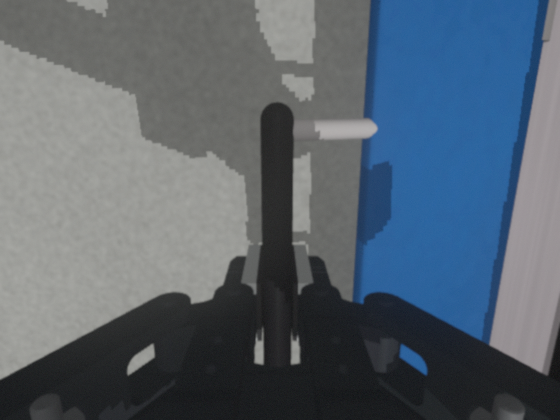

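View pics/c4.png

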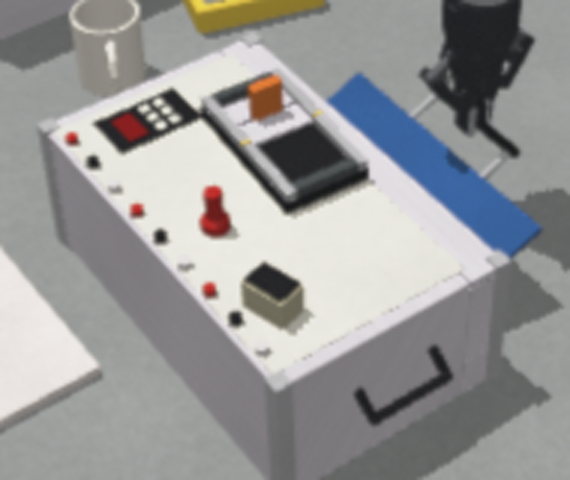

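```bash
python3 -m creep '{"slide":[[0,-1,5]],"spin":[0]}' 
python3 -m creep '{"slide":[[0,-1,6]],"spin":[0]}'
python3 -m creep '{"slide":[[0,-1,6]],"spin":[0]}'
python3 -m creep '{"slide":[[0,-1,8]],"spin":[0]}'
```

```text
time_s: 8.2
eef_pos: [0.4565, -0.0254, 0.1124]
orientation: [2.246, 2.196, 0.017]
ft_force: [-10.0, 1.6, 32.7]
finger_gap: 0.0109
time_s: 8.32
eef_pos: [0.4565, -0.0255, 0.1117]
orientation: [-2.246, -2.197, -0.016]
ft_force: [-10.9, 1.2, 32.9]
finger_gap: 0.0106
time_s: 8.45
eef_pos: [0.4566, -0.0255, 0.1114]
orientation: [-2.245, -2.198, -0.016]
ft_force: [-14.7, 4.3, 49.8]
finger_gap: 0.0104
time_s: 8.57
eef_pos: [0.4565, -0.0258, 0.1088]
orientation: [2.243, 2.198, 0.015]
ft_force: [-10.3, 1.2, 43.1]
finger_gap: 0.0106
```

The stop resists with 33–50 N and no further motion, and x matches θ≈1.15. Next I'll swing it back up.

```bash
python3 -m creep '{"slide":[[0,2.5,-6.5],[0,3.5,-6.5],[0,3.5,-6],[0,4,-6],[0,4.5,-5.5],[0,4.5,-5.5],[0,5,-5],[0,5,-5],[0,5.5,-4.5],[0,5.5,-4.5],[0,6,-4],[0,6,-4],[0,6,-3.5]],"spin":[0,0,0,0,0,0,0,0,0,0,0,0,0]}' 
python3 - <<'E'
from h import *
s=state();p=s['eef_pos'];print(p,s['ft_force'],s['finger_gap'])
H=np.array([.586,.05]);r=p[[0,2]]-H;print(np.hypot(*r),np.arctan2(-r[0],r[1]))
E
```

```text
time_s: 10.2
eef_pos: [0.4907, -0.0265, 0.1575]
orientation: [-2.202, -2.162, 0.066]
ft_force: [-8.6, -2.6, 0.7]
finger_gap: 0.0106
[ 0.49072185 -0.02649417  0.15750341] [-8.64769582 -2.59665783  0.68318174] 0.010590049797410772
0.14364856005259502 0.72518324645066
```

```bash
python3 -m creep '{"slide":[[0,6,-3.5],[0,6,-3],[0,6.5,-2.5],[0,6.5,-2.5]],"spin":[0,0,0,0]}' 
python3 - <<'E'
from h import *
s=state();p=s['eef_pos'];print(p,s['ft_force'],s['torque'],s['finger_gap'])
print(cv2.Rodrigues(s['orientation'])[0].round(3))
H=np.array([.586,.05]);r=p[[0,2]]-H;print(np.hypot(*r),np.arctan2(-r[0],r[1]))
E
```

```text
time_s: 10.7
eef_pos: [0.5059, -0.0268, 0.1698]
orientation: [-2.185, -2.148, 0.1]
ft_force: [-9.1, -2.4, 4.0]
finger_gap: 0.0102
[ 0.50587684 -0.02683279  0.16982089] [-9.11452732 -2.3786963   4.03857385] [-3.87098566e-01  1.88162457e+00  7.07765310e-04] 0.01022792180945183
[[ 0.017  0.995 -0.1  ]
 [ 1.    -0.017  0.009]
 [ 0.007 -0.1   -0.995]]
0.14414148021260342 0.5894027870918639
```

```bash
python3 -m creep '{"slide":[[0,21,-11],[0,22,-10]],"spin":[0,0]}' 
python3 - <<'E'
from h import *
s=state();p=s['eef_pos'];print(p,s['ft_force'],s['torque'],s['finger_gap'])
print(cv2.Rodrigues(s['orientation'])[0].round(3))
H=np.array([.586,.05]);r=p[[0,2]]-H;print(np.hypot(*r),np.arctan2(-r[0],r[1]))
E
```

```text
time_s: 10.95
eef_pos: [0.5449, -0.0277, 0.1901]
orientation: [-2.176, -2.139, 0.119]
ft_force: [-1.7, -3.2, -4.4]
finger_gap: 0.0103
[ 0.54488166 -0.0276752   0.19008057] [-1.71064784 -3.20317108 -4.42008668] [-0.40718398  0.48099662  0.03891591] 0.01034836070452072
[[ 0.017  0.993 -0.117]
 [ 1.    -0.017  0.008]
 [ 0.006 -0.117 -0.993]]
0.1459906983976029 0.28551374467044444
```

```bash
python3 -m creep '{"slide":[[0,20,-6],[0,20,-3]],"spin":[0,0]}' 
python3 - <<'E'
from h import *
s=state();p=s['eef_pos'];print(p,s['ft_force'],s['torque'],s['finger_gap'])
print(cv2.Rodrigues(s['orientation'])[0].round(3))
H=np.array([.586,.05]);r=p[[0,2]]-H;print(np.hypot(*r),np.arctan2(-r[0],r[1]))
snap('wrist','w5')
snap('scene','c5',(150,155,340,315),3)
E
```

```text
time_s: 11.2
eef_pos: [0.5854, -0.0286, 0.1976]
orientation: [-2.174, -2.137, 0.124]
ft_force: [-2.3, -2.8, -1.4]
finger_gap: 0.0105
[ 0.58544902 -0.02855956  0.19759193] [-2.2683282  -2.84773123 -1.42774729] [-0.37683071  1.86517544  0.05948146] 0.01047815397940925
[[ 0.018  0.993 -0.121]
 [ 1.    -0.017  0.008]
 [ 0.006 -0.121 -0.993]]
0.1475929628525433 0.0037330819711141965
```

View pics/w5.png

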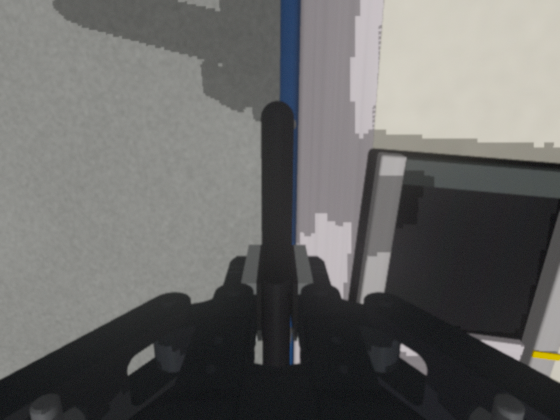

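View pics/c5.png

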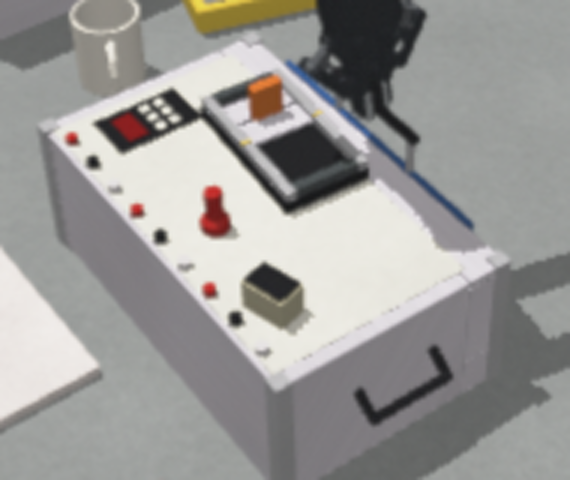

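```bash
python3 -m creep '{"slide":[[0,8,0]],"spin":[0]}' 
python3 -m creep '{"slide":[[0,10,1]],"spin":[0]}';python3 -m creep '{"slide":[[0,10,1]],"spin":[0]}' 
```

```text
time_s: 11.42
eef_pos: [0.5858, -0.0285, 0.1976]
orientation: [-2.161, -2.125, 0.148]
ft_force: [-31.8, -3.3, 13.7]
finger_gap: 0.0106
time_s: 11.55
eef_pos: [0.586, -0.0286, 0.1973]
orientation: [-2.147, -2.111, 0.176]
ft_force: [-32.2, -2.8, 22.9]
finger_gap: 0.0105
time_s: 11.68
eef_pos: [0.5862, -0.0286, 0.1972]
orientation: [-2.132, -2.096, 0.203]
ft_force: [-28.8, -2.1, 18.9]
finger_gap: 0.0107
```

```bash
python3 -m creep '{"slide":[[0,0,0],[0,0,0],[0,0,0]],"spin":[0,0,0]}' 40
python3 - <<'E'
from h import *
s=state();p=s['eef_pos'];print(p,s['ft_force'],s['finger_gap'])
print(cv2.Rodrigues(s['orientation'])[0].round(3))
snap('wrist','w6')
E
```

```text
time_s: 12.05
eef_pos: [0.5884, -0.0272, 0.2007]
orientation: [-2.135, -2.099, 0.193]
ft_force: [0.4, 0.3, 1.3]
finger_gap: 0.0402
[ 0.58841429 -0.02716626  0.20070047] [0.413151   0.28723775 1.32891582] 0.040197315906629213
[[ 0.017  0.982 -0.19 ]
 [ 1.    -0.016  0.011]
 [ 0.007 -0.19  -0.982]]
```

View pics/w6.png

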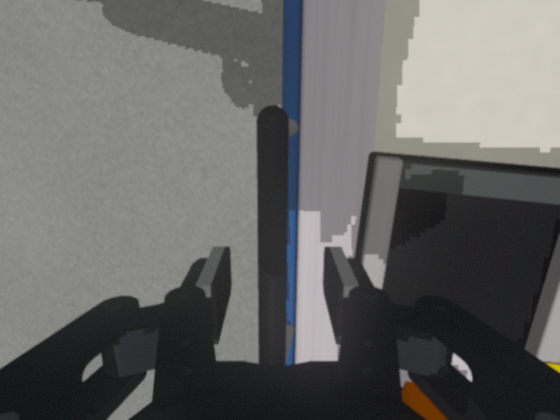

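```bash
python3 -m creep '{"slide":[[0,0,-20],[0,0,-25],[0,0,-25],[0,0,-25],[0,0,-20],[0,0,0]],"spin":[0,0,0,0,0,0]}'
python3 - <<'E'
from h import *
s=state();p=s['eef_pos'];print(p,s['ft_force'],s['finger_gap'])
print(cv2.Rodrigues(s['orientation'])[0].round(3))
snap('wrist','w7');snap('scene','c7',(150,155,340,315),3)
snap('side','s7',(180,135,350,275),4)
E
```

```text
time_s: 12.85
eef_pos: [0.6133, -0.0273, 0.3172]
orientation: [-2.135, -2.103, 0.186]
ft_force: [-0.6, 0.4, 0.0]
finger_gap: 0.04
[ 0.6132673  -0.02733271  0.31717095] [-0.61627091  0.37369299  0.01613884] 0.04004922185613281
[[ 0.016  0.983 -0.185]
 [ 1.    -0.014  0.012]
 [ 0.009 -0.185 -0.983]]
```

View pics/w7.png

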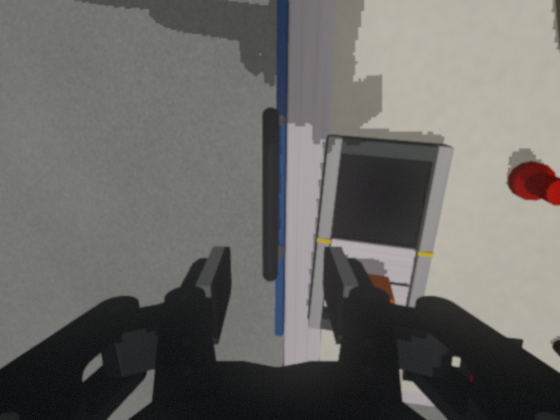

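View pics/c7.png

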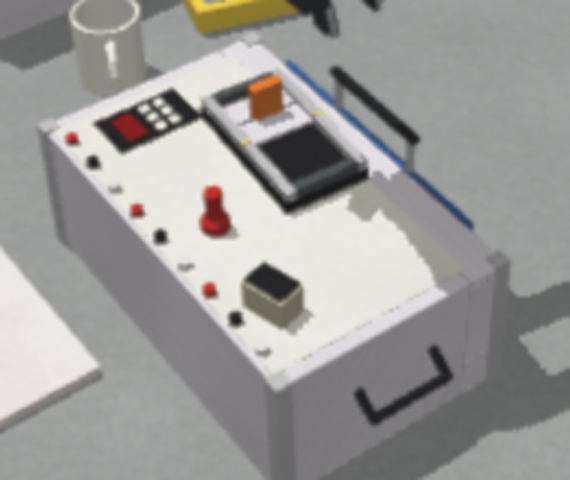

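View pics/s7.png

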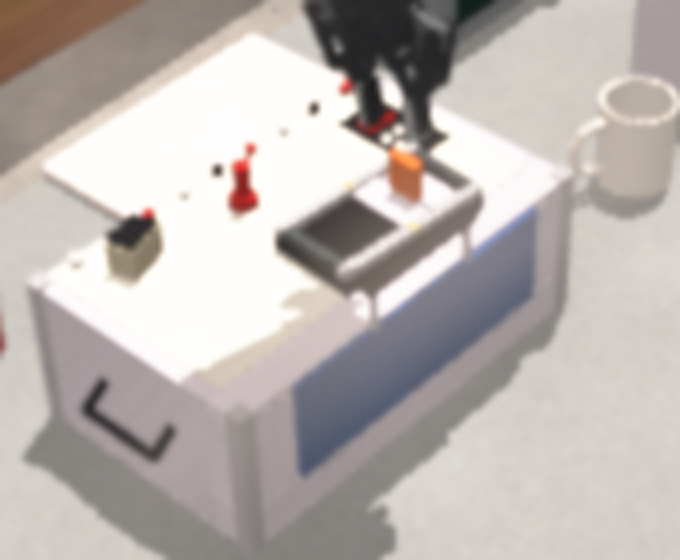

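The flap lies shut against the front. Next I'll measure the bar, the marks and the grip.

```bash
python3 - <<'E'
from h import *
np.set_printoptions(precision=4,suppress=True)
h=cv2.cvtColor(cv2.imread("pics/w7_raw.png"),cv2.COLOR_BGR2HSV)
def cen(m):
    n,l,st,c=cv2.connectedComponentsWithStats(m.astype(np.uint8)); return [(c[i],st[i]) for i in range(1,n) if st[i,4]>15]
for c,st in cen((h[...,0]>20)&(h[...,0]<32)&(h[...,1]>150)&(h[...,2]>120)): print('mark',c,plane('wrist',c,.176))
for p in ((270,111),(270,278)): print('bar',plane('wrist',p,.19))
# front corner references in same view: rail corners
for p in ((329,137),(452,147),(309,327)): print('rail',plane('wrist',p,.176))
sc=lambda u,v:(150+u/3-.33,155+v/3-.33); sd=lambda u,v:(180+u/4-.4,135+v/4-.4)
hs={}
for n,f in (('scene','c7'),('side','s7')):
    g=cv2.cvtColor(cv2.imread(f"pics/{f}_raw.png"),cv2.COLOR_BGR2HSV)
    for c,st in cen((g[...,0]>6)&(g[...,0]<15)&(g[...,1]>170)&(g[...,2]>120)): 
        if 200<c[0]<300 and 160<c[1]<200: print(n,c,st); hs[n]=c
print('grip',tri(ray('scene',hs['scene']),ray('side',hs['side'])))
E
```

```text
mark [323.027  240.0811] [ 0.6197 -0.0603  0.176 ]
mark [424.8605 253.5814] [ 0.6947 -0.0666  0.176 ]
bar [0.5827 0.0371 0.19  ]
bar [ 0.5801 -0.0888  0.19  ]
rail [0.6226 0.0184 0.176 ]
rail [0.7053 0.0117 0.176 ]
rail [ 0.6095 -0.1381  0.176 ]
scene [238.0312 186.5104] [233 181  10  13  96]Traceback (most recent call last):
  File "<stdin>", line 16, in <module>
KeyError: 'side'
```

```bash
python3 -m creep '{"slide":[[0,0,0],[0,0,0],[0,0,0],[0,0,0],[0,0,0],[0,0,0],[0,0,0],[0,0,0],[0,0,0],[0,0,0]],"spin":[-10,-10,-10,-10,-10,-10,-10,-10,-6,0]}' 44
python3 - <<'E'
from h import *
np.set_printoptions(precision=4,suppress=True)
print('grip',tri(ray('scene',(238.0,186.5)),ray('side',(180+405/4-.4,135+175/4-.4))))
s=state();p=s['eef_pos'];R=cv2.Rodrigues(s['orientation'])[0]
print(p,R.round(3),s['joint_positions'].round(2),np.degrees(np.arctan2(R[1,1],R[0,1])))
snap('wrist','w8')
for z in (.25,.198): print(z,1000*R.T@(np.array([.657,-.0932,z])-p))
E
```

```text
time_s: 14.25
eef_pos: [0.6036, -0.0255, 0.2961]
orientation: [-0.052, -2.919, -0.022]
ft_force: [0.6, 0.1, -0.8]
finger_gap: 0.044
grip (array([ 0.6578, -0.0915,  0.1921]), np.float64(0.001132271784121378))
[ 0.6036 -0.0255  0.2961] [[-0.975  0.037 -0.22 ]
 [ 0.033  0.999  0.019]
 [ 0.22   0.011 -0.975]] [-0.18  0.38  1.24 -0.02  1.74 -1.71] 87.89477568495688
0.25 [-64.4694 -66.2089  31.9751]
0.198 [-75.9274 -66.7946  82.6936]
```

View pics/w8.png

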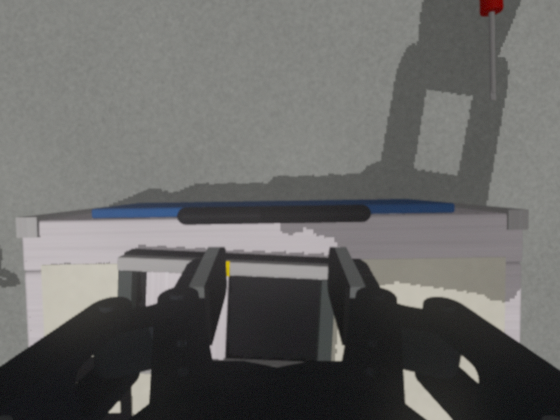

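```bash
python3 -m creep '{"slide":[[-15,-16.5,-1],[-15,-16.5,-1],[-15,-16.5,-1],[-15,-16.5,-1],[0,0,0]],"spin":[1,1,0.7,0,0]}'
python3 - <<'E'
from h import *
np.set_printoptions(precision=4,suppress=True)
s=state();p=s['eef_pos'];R=cv2.Rodrigues(s['orientation'])[0]
print(p,R.round(3),np.degrees(np.arctan2(R[1,1],R[0,1])))
snap('wrist','w9');snap('scene','c9',(150,115,340,275),3)
for z in (.25,.198): print(z,1000*R.T@(np.array([.6575,-.0924,z])-p))
E
```

```text
time_s: 14.92
eef_pos: [0.6585, -0.096, 0.2825]
orientation: [-0.134, -2.91, -0.015]
ft_force: [0.1, -0.6, 0.8]
finger_gap: 0.0442
[ 0.6585 -0.096   0.2825] [[-0.97   0.092 -0.225]
 [ 0.089  0.996  0.021]
 [ 0.226 -0.    -0.974]] 84.7302110848378
0.25 [-6.0649  3.4552 31.9653]
0.198 [-17.8324   3.4598  82.6163]
```

View pics/w9.png

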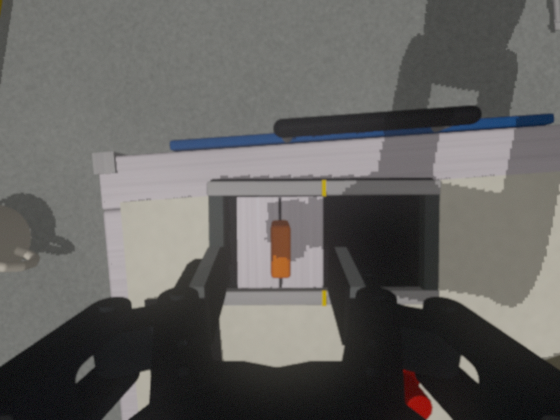

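View pics/c9.png

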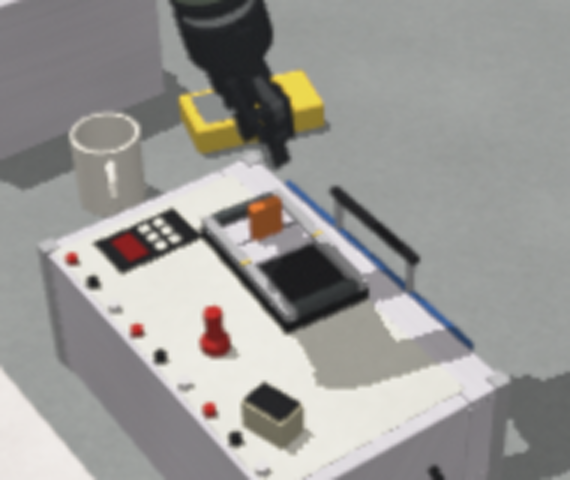

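```bash
python3 - <<'E'
from h import *
np.set_printoptions(precision=4,suppress=True)
for p in ((280,205),(281,284)): print('line',plane('wrist',p,.171))
for p in ((272,222),(289,222),(290,277),(271,277)): print('orange',plane('wrist',p,.209))
for p in ((324,187),(324,296)): print('mark',plane('wrist',p,.176))
E
```

```text
line [ 0.6318 -0.0907  0.171 ]
line [ 0.6876 -0.095   0.171 ]
orange [ 0.6396 -0.0965  0.209 ]
orange [ 0.6405 -0.0865  0.209 ]
orange [ 0.6735 -0.0888  0.209 ]
orange [ 0.6725 -0.1001  0.209 ]
mark [ 0.622  -0.0595  0.176 ]
mark [ 0.6973 -0.066   0.176 ]
```

```bash
python3 -m creep '{"slide":[[-3,1,13],[-3,1,13],[-3,1,13],[-3,0,13],[0,0,0]],"spin":[0,0,0,0,0]}'
python3 - <<'E'
from h import *
np.set_printoptions(precision=4,suppress=True)
s=state();p=s['eef_pos'];R=cv2.Rodrigues(s['orientation'])[0]
print(p,R.round(3))
snap('wrist','w10')
for z in (.198,): print(z,1000*R.T@(np.array([.657,-.0928,z])-p))
E
```

```text
time_s: 15.65
eef_pos: [0.6564, -0.0883, 0.2251]
orientation: [-0.128, -2.908, -0.017]
ft_force: [0.0, -0.3, 1.3]
finger_gap: 0.0441
[ 0.6564 -0.0883  0.2251] [[-0.97   0.088 -0.228]
 [ 0.085  0.996  0.022]
 [ 0.229  0.002 -0.973]]
0.198 [-7.2003 -4.4654 26.1658]
```

View pics/w10.png

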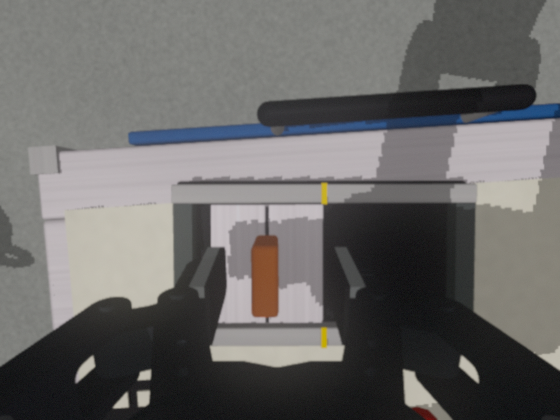

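```bash
python3 -m creep '{"slide":[[-2,-3,8],[-2,-1.5,8],[-2,0,8],[0,0,0]],"spin":[0,0,0,0]}'
python3 - <<'E'
from h import *
np.set_printoptions(precision=4,suppress=True)
s=state();p=s['eef_pos'];R=cv2.Rodrigues(s['orientation'])[0]
print(p,R.round(3),s['ft_force'])
snap('wrist','w11')
for z in (.198,): print(z,1000*R.T@(np.array([.657,-.0928,z])-p))
E
```

```text
time_s: 16.2
eef_pos: [0.6576, -0.0939, 0.2008]
orientation: [-0.129, -2.912, -0.016]
ft_force: [1.1, -0.6, 0.5]
finger_gap: 0.0436
[ 0.6576 -0.0939  0.2008] [[-0.97   0.088 -0.224]
 [ 0.086  0.996  0.021]
 [ 0.225  0.001 -0.974]] [ 1.0719 -0.5658  0.5352]
0.198 [0.0013 1.0234 2.879 ]
```

View pics/w11.png

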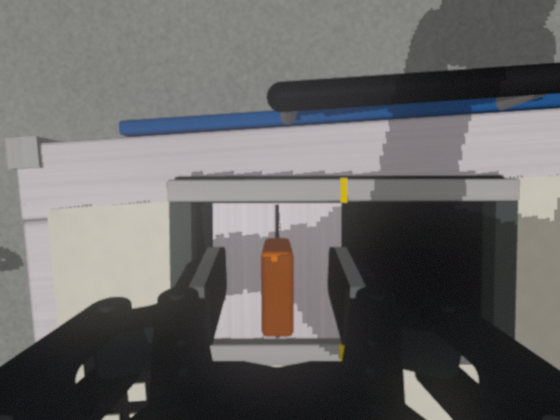

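```bash
python3 -m creep '{"slide":[[0,0.5,1],[0,0,0],[0,0,0],[0,0,0]],"spin":[0,0,0,0]}' 0 60
python3 - <<'E'
from h import *
np.set_printoptions(precision=4,suppress=True)
s=state();p=s['eef_pos'];R=cv2.Rodrigues(s['orientation'])[0]
print(p,R.round(3),s['ft_force'],s['finger_gap'])
snap('wrist','w12')
E
```

```text
time_s: 16.75
eef_pos: [0.6579, -0.0938, 0.2011]
orientation: [-0.129, -2.914, -0.014]
ft_force: [-0.2, -1.0, -1.1]
finger_gap: 0.0112
[ 0.6579 -0.0938  0.2011] [[-0.971  0.088 -0.223]
 [ 0.086  0.996  0.019]
 [ 0.223 -0.    -0.975]] [-0.1552 -0.9743 -1.0808] 0.011173413943189105
```

View pics/w12.png

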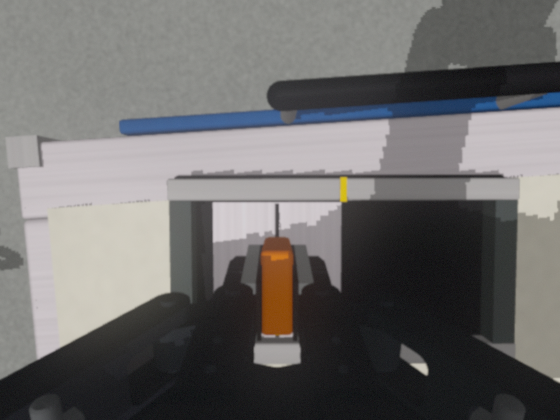

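```bash
python3 -m creep '{"slide":[[0,10,0],[0,10,0]],"spin":[0,0]}'
python3 - <<'E'
from h import *
np.set_printoptions(precision=4,suppress=True)
s=state();p=s['eef_pos'];R=cv2.Rodrigues(s['orientation'])[0]
print(R.round(3),s['ft_force'],s['torque'],s['finger_gap'])
print('travel',np.dot(p-np.array([.6579,-.0938,.2011]),[.083,.9966,0]))
E
```

```text
time_s: 17.05
eef_pos: [0.6595, -0.0761, 0.2011]
orientation: [-0.132, -2.913, -0.007]
ft_force: [-1.0, -5.9, -0.5]
finger_gap: 0.0111
[[-0.971  0.09  -0.223]
 [ 0.089  0.996  0.015]
 [ 0.223 -0.005 -0.975]] [-0.9876 -5.888  -0.5209] [-0.7982 -0.065   0.3723] 0.01110263558314569
travel 0.017746062400796465
```

```bash
python3 -m creep '{"slide":[[0,9,0]],"spin":[0]}'
python3 - <<'E'
from h import *
np.set_printoptions(precision=4,suppress=True)
for i in range(3):
    s=state();p=s['eef_pos'];R=cv2.Rodrigues(s['orientation'])[0]
    print(R[:,2].round(3),s['ft_force'],s['finger_gap'],s['qvel'].max())
    print('travel',np.dot(p-np.array([.6579,-.0938,.2011]),[.083,.9966,0]))
    snap('wrist','w13')
E
```

```text
time_s: 17.18
eef_pos: [0.6602, -0.0681, 0.2011]
orientation: [-0.133, -2.913, -0.003]
ft_force: [-0.5, -7.4, -0.5]
finger_gap: 0.0113
[-0.223  0.012 -0.975] [-0.5488 -7.4201 -0.5315] 0.011297018810170539 0.10260375138454082
travel 0.025782954413515642
[-0.223  0.013 -0.975] [-1.2615 -6.1105 -1.7299] 0.011216578465568604 0.00015489924636176677
travel 0.027024091293927185
[-0.223  0.012 -0.975] [-0.9943 -7.3445 -0.1414] 0.01082715957025649 0.0006997211030499357
travel 0.02655293509812472
```

View pics/w13.png

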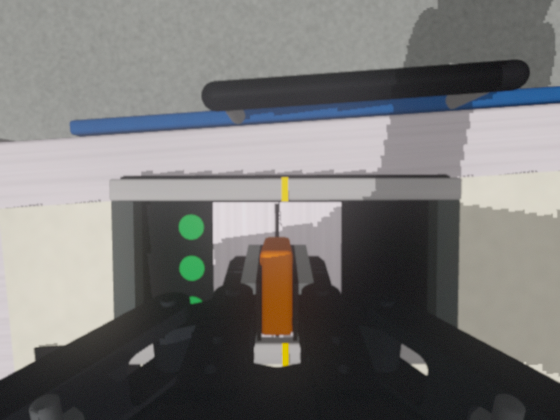

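```bash
python3 - <<'E'
from h import *
for p,z in (((277,205),.171),((285,200),.176),((285,178),.176),((285,365),.176)): print(p,plane('wrist',p,z).round(4))
E
python3 -m creep '{"slide":[[0,3.5,0]],"spin":[0]}'
python3 - <<'E'
from h import *
np.set_printoptions(precision=4,suppress=True)
for i in range(3):
    s=state();p=s['eef_pos'];R=cv2.Rodrigues(s['orientation'])[0]
    print(R[:,2].round(3),s['ft_force'],s['finger_gap'])
    print('travel',np.dot(p-np.array([.6579,-.0938,.2011]),[.083,.9966,0]))
    snap('wrist','w14')
snap('scene','c14',(180,135,300,235),5)
snap('side','s14',(230,145,330,225),6)
for p,z in (((277,205),.171),((285,200),.176)): print(p,plane('wrist',p,z).round(4))
E
```

```text
(277, 205) [ 0.6299 -0.066   0.171 ]
(285, 200) [ 0.6277 -0.0621  0.176 ]
(285, 178) [ 0.6178 -0.0612  0.176 ]
(285, 365) [ 0.704  -0.0689  0.176 ]
time_s: 17.45
eef_pos: [0.6604, -0.0656, 0.2011]
orientation: [-0.133, -2.913, 0.002]
ft_force: [-1.4, -8.5, -0.9]
finger_gap: 0.0108
[-0.224  0.009 -0.975] [-1.4077 -8.492  -0.8984] 0.010813255634928987
travel 0.028311730535477028
[-0.224  0.009 -0.975] [-1.2836 -7.0154 -1.417 ] 0.011243411014027217
travel 0.02886689608546848
[-0.224  0.01  -0.975] [-0.5916 -7.0084 -1.927 ] 0.010887814013152329
travel 0.028802954637486188
(277, 205) [ 0.6301 -0.0637  0.171 ]
(285, 200) [ 0.6279 -0.0598  0.176 ]
```

View pics/w14.png

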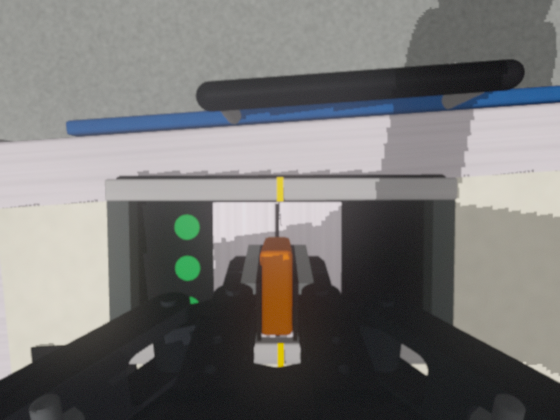

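View pics/c14.png

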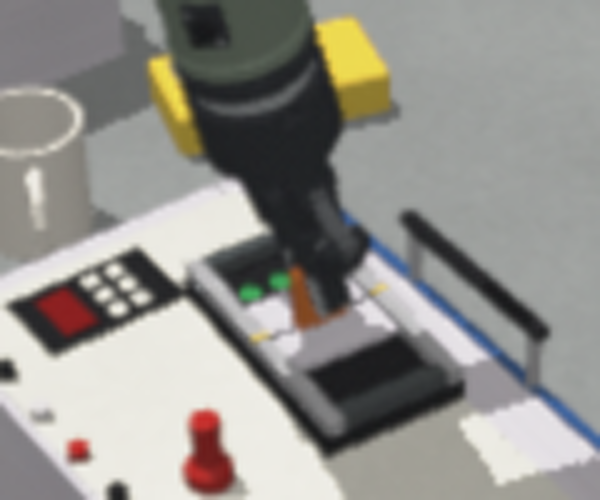

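View pics/s14.png

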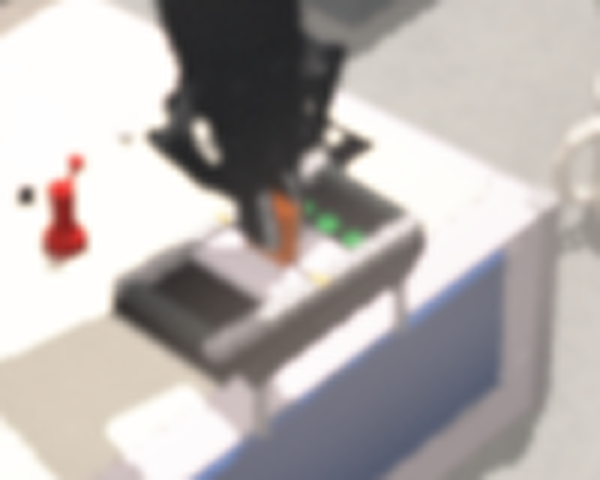

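```bash
python3 -m creep '{"slide":[[0,2.3,0]],"spin":[0]}'
python3 - <<'E'
from h import *
np.set_printoptions(precision=4,suppress=True)
for i in range(8):
    s=state();p=s['eef_pos']
    print('travel',np.dot(p-np.array([.6579,-.0938,.2011]),[.083,.9966,0]),s['ft_force'],s['finger_gap'])
    snap('wrist','w15',(150,150,410,345),3)
E
```

```text
time_s: 17.82
eef_pos: [0.6605, -0.0645, 0.2011]
orientation: [-0.134, -2.913, 0.005]
ft_force: [-1.2, -8.2, -1.0]
finger_gap: 0.0108
travel 0.02942977196747331 [-1.1849 -8.2041 -1.0428] 0.01081574505585527
travel 0.029728845230553382 [-0.6863 -7.9479 -0.3541] 0.01093848988043434
travel 0.029739046601218278 [-0.2745 -6.3216 -0.2065] 0.010761965460842177
travel 0.029697886133416982 [-0.4306 -7.5866  0.0374] 0.01112219023396926
travel 0.029695284033301624 [-1.1459 -7.216  -2.8061] 0.010766534926915854
travel 0.029692102027726854 [-1.7469 -6.6362 -1.8542] 0.0110238897767887
travel 0.029702895278587705 [-1.3453 -7.2654 -1.4234] 0.011003145220362234
travel 0.02968494031899471 [-0.1923 -7.5547 -1.2454] 0.011226420812707152
```

View pics/w15.png

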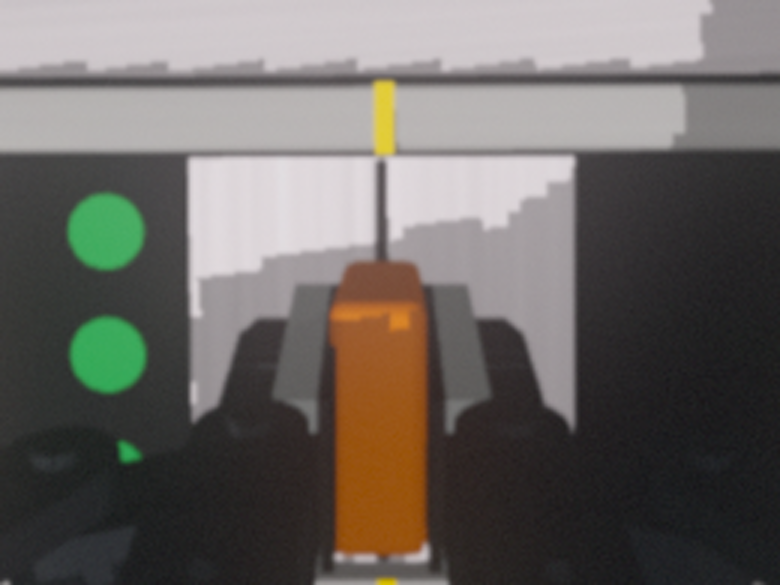

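The line meets the yellow mark to within about 1 px, the hold is steady, the green sockets are bare and no red shows. I'm handing it in.

```bash
python3 -c "
from station import *
print(close_job())"
```

```text
the job is handed in; nothing more can be done
None
```

The check is done and handed in at about 18 s of the 54 s allowed.

- **Flap:** I gripped the bar and swung the flap down until the stop resisted, with the bar at about 1.15 rad. I then pushed it back up until the case pushed back with about 30 N. Pictures taken after I let go show it lying shut.
- **Shutter:** I took the orange grip and slid the shutter to about 29.7 mm, approaching from below without passing half travel. At the last check the black line met the yellow mark within about 1 px (0.4 mm). The green sockets were bare and no red showed. The gripper still held the grip, with about 7.5 N of spring load and no drift over 0.4 s.

**Checks that disagreed or were not perfect:**
- The tool tilted about 12° towards the robot while pushing the flap shut. I left it so, because the pads still lay flat on the grip.
- The first case-corner fixes from the two cameras differed by up to 8 mm. I used wrist-camera measurements for the final approaches.
- At the stop, the wrist force briefly reached 50 N vertically, below the 120 N limit.
- I saw no sign that the arm touched or moved anything else, but I took no final measurements of the loose items.

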